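# Put the reagent containers into their spill trays

## Robot

A 7-joint arm with a two-finger parallel gripper is mounted at the origin on the work surface. World frame = base frame: x ahead of the robot, y to its left, z up, the work surface at z = 0. Lengths are in mm, angles in rad, forces in N, time in s.
With the tool pointing down it reaches from about 350 to 900 mm from the base axis. Payload 8.1 kg.
Tool frame: the origin (TCP) lies midway between the tips of the shut fingers; the grasp point (between the pads) lies 19 mm behind it; x points along the fingers, y is the direction in which the jaws open and shut, and the axes are right-handed (so a half turn about x gives the same grasp; the last joint's range is limited). The gripper opens to 92 mm and grips with 3 to 60 N. Pads are 19 mm wide; open, the fingers measure 130 mm over their backs; the gripper's body (75 mm by 190 mm) begins 47 mm behind the grasp point.
Start: joints at [1.205, 0.434, 0.025, 1.573, -0.012, 1.134, -0.075], TCP at [162.341, -603.562, 226.742] pointing down, gripper open.
Joint ranges: [-2.62, 2.62], [-0.44, 2.09], [-1.27, 1.32], [0.08, 2.57], [-1.32, 4.46], [0.12, 2], [-2.74, 2.74]. Speed limits (rad/s): [2.22, 2.22, 3.01, 3.01, 3.14, 3.14, 3.14].

## Interface

Orientations are given as [roll, pitch, yaw] about the fixed x, y, z axes, in that order (R = Rz(yaw) Ry(pitch) Rx(roll)).
In Python, from station import status, optics, order gives the robot as it stands. The module is installed in compiled form; this text tells all that it offers.
- The arm moves only by the tool play_rows, never from a script. Its argument "rows" is a list of rows, each a list of 5 numbers: the closure, from -1 (fully open) to 1 (shut), then the shift along the world's x, y, z in mm, then the turn about the world's z in degrees. A call has exactly 10 rows; each row shifts and turns the commanded pose from where the row before left it; what a row does not reach is not made up. A row lasts 1/12 s, in which the tool goes at most 41.7 mm and 7.16 degrees, less where a joint would pass 70% of its speed; a pose out of reach is approached as far as the arm can. A call with a gripper value outside its range is refused whole. The fingers move at their own pace and stop on an object; "squeeze" is the grip in N (left out, the last holds). Time passes only in rows, so rows that do not move let the fingers close, or fill a call up. It gives the time, the measured TCP pose, the force and the opening at its end, in the units of the state.
- status.sense(): the state, without advancing time (a new reading comes with each control period).
- optics.camera(name): name is "scene" or "top" or "wrist"; returns a dict with "color" (400x640x3 uint8, blue, green, red), "fx", "fy", "cx", "cy" (pixels), "extrinsics" (4x4, takes a point from world to camera coordinates). Camera axes: x right, y down, z forward; pixel columns grow to the right and rows downward; lengths in mm; the calibration is good to about 2 mm. A picture is of the moment at which its call begins. There is no depth.
- order.close_job(): hands the job in, once; it reports no verdict.
The state is a dict: "time_s": time; "joint_positions": joint angles; "joint_vel": joint speeds; "joint_efforts": joint torques, N m; "eef_pos": TCP position; "tcp_rot": TCP orientation; "ft_force": force on the tool from outside, world axes, zero at the start; "ft_torque": the same for the moment, N m; "gripper_width": opening from 0.0 (shut) to 1.0 (fully open).
Only numpy, scipy, OpenCV 4.12 (cv2) and the standard library are available. Lean on these libraries where they do the work, as an engineer would, in place of code of your own. Each camera call takes 0.05 s, during which the arm holds its last target.

## Task

Put each of the four containers into the spill tray made for its shape and size: the small round amber bottle (packed between two jars in the carton) into the small round tray, the square bottle into the square tray, the oblong bottle into the oblong tray and the conical flask into the large round tray, in any order. Keep them upright, set each one down gently so that it stands flat on its tray's floor inside the rim, and let go of it. Leave the two white jars standing in the carton.

Things in the scene. Friction and masses are not known exactly. Their poses are not given: they have to be found in the camera images.
- round_bottle: Round amber bottle, 48 mm diameter, body 66 mm high, sloping shoulder; 26 mm neck from 80 mm; round black cap 30 mm wide from 96 to 122 mm (top); 0.25 kg. Starts as middle of a row of three in an open carton (58 x 155 mm, walls 55 mm high, floor 4 mm thick, fixed), jars and walls touching it all round: lift straight up by the cap. Origin: centre of underside, z up, y along the row at the start.
- square_bottle: Off-white plastic bottle with a square body, 56 x 56 mm, 72 mm high, with a 30 mm wide round black screw cap on top, on its axis, from 96 to 122 mm above the underside, over a 26 mm wide neck that starts at 80 mm; 122 mm high in all. About 0.3 kg. It stands on the bench. Origin at the centre of the underside, z up; x and y square to the sides.
- oblong_bottle: Off-white plastic bottle with an oblong body, 45 mm along its x, 80 mm along its y, 74 mm high, with a 30 mm wide round black screw cap on top, on its axis, from 96 to 122 mm above the underside, over a 26 mm wide neck that starts at 80 mm; 122 mm high in all. About 0.35 kg. It stands on the bench. Origin at the centre of the underside, z up, y along the long side.
- flask: Conical flask of bluish-grey glass, 76 mm in diameter at the foot, narrowing up to the neck, with a 30 mm wide round dark rubber stopper on top, on its axis, from 96 to 122 mm above the underside, over a 26 mm wide neck that starts at 80 mm; 122 mm high in all. About 0.25 kg. It stands on the bench. Origin at the centre of the underside, z up.
- small_round_tray: Round dark grey plastic spill tray, 70 mm in diameter outside, 64 mm inside: the place of the round bottle. Floor 4 mm thick, wall 3 mm thick, rim 14 mm above the bench. Fixed to the bench. Origin at the centre of its underside, on the bench, z up.
- square_tray: Square dark grey plastic spill tray, 78 x 78 mm outside, 72 x 72 mm inside: the place of the square bottle. Floor 4 mm thick, wall 3 mm thick, rim 14 mm above the bench. Fixed to the bench. Origin at the centre of its underside, on the bench; x and y square to the sides, z up.
- oblong_tray: Oblong dark grey plastic spill tray, outside 67 mm along its x and 102 mm along its y, inside 61 x 96 mm: the place of the oblong bottle. Floor 4 mm thick, wall 3 mm thick, rim 14 mm above the bench. Fixed to the bench. Origin at the centre of its underside, on the bench, y along the long side, z up.
- large_round_tray: Round dark grey plastic spill tray, 98 mm in diameter outside, 92 mm inside: the place of the conical flask. Floor 4 mm thick, wall 3 mm thick, rim 14 mm above the bench. Fixed to the bench. Origin at the centre of its underside, on the bench, z up.
- jar_left: Squat white plastic jar in the carton, next to the round bottle on its +y side, 48 mm in diameter, 68 mm high, about 0.15 kg. It stays in the carton. Origin at the centre of its underside, z up.
- jar_right: The same squat white jar on the -y side of the round bottle. It stays in the carton. Origin at the centre of its underside, z up.

How it is judged:
By the outcome, as a careful person would: the job done as asked, in the order asked, and still so for the second after the job is handed in, with the robot touching nothing.
It also fails if it takes over 120 s, if anything falls off the work surface, if the arm or the gripper's body presses on something with over 40 N, if the wrist force passes 120 N, or if a joint passes its speed limit or range.

## Working session

There is one attempt and no reset: what is moved stays moved. The work goes in short steps, Python scripts to look and compute and a tool call to move; the robot and the scene stay as the last step left them, time stands still between calls to the robot, and variables do not carry over. Pictures are saved under pics/ and viewed, and the job is handed in when it is done.

Besides the shell and the picture viewer there is one more tool, called after ">>>" as name(argument=value, ...), one argument or row to a line, values as JSON. play_rows: Moves the arm, as the interface text tells. Its arguments: {"type":"object","properties":{"rows":{"type":"array","items":{"type":"array","items":{"type":"number"}}},"squeeze":{"type":"number"}},"required":["rows"]}

```bash
mkdir -p pics
cat > h.py <<'E'
import numpy as np, cv2
from station import status, optics, order
def snap(n,f):
    c=optics.camera(n); cv2.imwrite('pics/'+f,c['color']); return c
def ray(c,u,v,z):
    E=np.array(c['extrinsics']);R=E[:3,:3];t=E[:3,3];o=-R.T@t
    d=R.T@np.array([(u-c['cx'])/c['fx'],(v-c['cy'])/c['fy'],1]); s=(z-o[2])/d[2]; return o+s*d
def proj(c,p):
    E=np.array(c['extrinsics']);q=E[:3,:3]@np.array(p)+E[:3,3]
    return c['fx']*q[0]/q[2]+c['cx'],c['fy']*q[1]/q[2]+c['cy']
E
python3 - <<'E'
from h import *
import pickle
for n in ['top','scene']:
    c=snap(n,n+'0.png'); pickle.dump(c,open(n+'.pkl','wb'))
    E=np.array(c['extrinsics']);print(n,c['fx'],c['cx'],c['cy'],-E[:3,:3].T@E[:3,3])
print(status.sense())
E
```

```text
top 404.61785036491375 327.47349348087647 204.4023886912618 [ 455.9377838    -3.30336968 1139.07023037]
scene 512.1250799691654 311.1621642451837 202.65841026404996 [1050.05925763  479.81198946  904.36309254]
{'time_s': 0.1, 'joint_positions': array([ 1.2054029 ,  0.43513939,  0.02494829,  1.57398639, -0.01160889,
        1.13402449, -0.0751049 ]), 'joint_vel': array([ 0.00109092, -0.00100064, -0.0002534 , -0.00330495,  0.00041432,
       -0.00068763,  0.00212651]), 'joint_efforts': array([ 3.73176037e-03, -6.69127536e+01,  9.88445878e-01, -3.15141928e+01,
       -6.04683906e-02,  3.73833231e-02,  8.71156408e-05]), 'eef_pos': array([ 162.20871346, -603.10842485,  226.0394381 ]), 'tcp_rot': array([-1.493107  ,  1.56938358,  1.91122417]), 'ft_force': array([-0.45307075,  1.31431835,  0.02850041]), 'ft_torque': array([0.02032869, 0.0170036 , 0.00828732]), 'gripper_width': 0.9988244209689316}
```

View pics/top0.png

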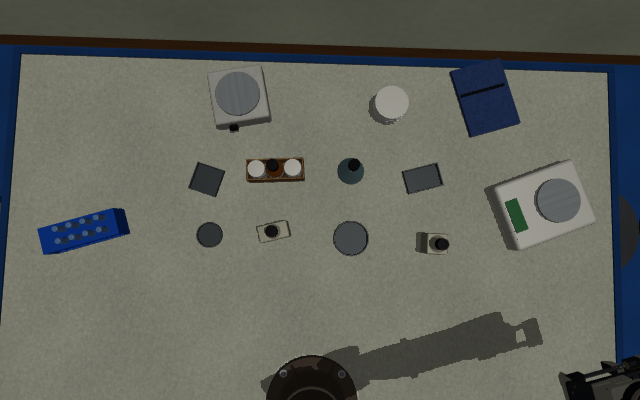

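View pics/scene0.png

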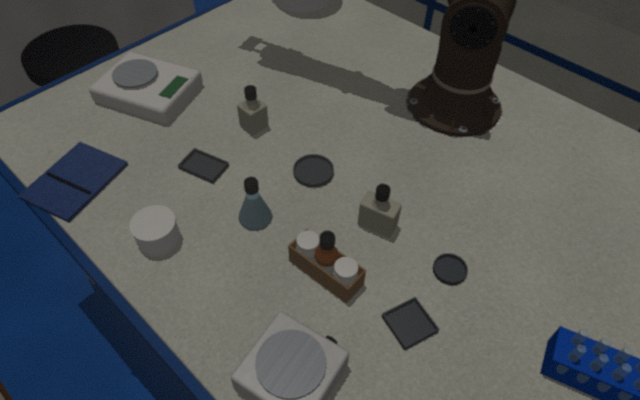

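Run:
```python
from h import *
import pickle
t=pickle.load(open('top.pkl','rb'));s=pickle.load(open('scene.pkl','rb'))
cv2.imwrite('pics/topz.png',cv2.resize(t['color'][145:265,180:460],None,fx=2.85,fy=2.85,interpolation=cv2.INTER_CUBIC))
cv2.imwrite('pics/scz.png',cv2.resize(s['color'][75:355,170:480],None,fx=2.1,fy=2.1,interpolation=cv2.INTER_CUBIC))
for n,(u,v) in dict(srt=(209,234),sqt=(207,179),obt=(422,178),lrt=(350,238),rb=(271,165),ob=(271,231),fl=(354,165),sq=(441,243)).items():
    print(n,t['color'][v,u], ray(t,u,v,10 if n[-1]=='t' else 122).round(0))
g=t['color'].max(2)
for th in (35,45,90):
  m=(g<th).astype(np.uint8)
  N,l,st,ce=cv2.connectedComponentsWithStats(m)
  for i in range(1,N):
    x,y,w,h,a=st[i]
    if 25<a<2500 and 140<y<265 and 180<x<460: print(th,st[i],ce[i].round(1))
```

```text
srt [52 51 47] [449. 294.  10.]
sqt [49 48 45] [601. 306.  10.]
obt [63 62 59] [ 620. -298.   10.]
lrt [73 72 69] [446. -96.  10.]
rb [16 15 15] [627. 116. 122.]
ob [19 17 18] [460. 111. 122.]
fl [11 10 10] [632. -94. 122.]
sq [21 20 20] [ 439. -317.  122.]
35 [265 159  14  13 135] [271.9 164.8]
35 [348 159  13  13 122] [353.5 164.6]
35 [190 163  10  25  32] [194.  174.5]
35 [435 164   7  20  35] [438.1 173.4]
35 [215 171  10  25  26] [219.4 183.4]
35 [265 226  13  11 115] [271.  230.9]
35 [361 229   7  23  32] [365.4 239.5]
35 [435 238  14  12 130] [441.2 243.9]
45 [261 159  18  13 152] [271.3 164.5]
45 [347 158  14  14 129] [353.4 164.5]
45 [189 163  21  25  62] [195.5 173.3]
45 [435 164   8  21  45] [438.4 173.6]
45 [215 170  10  27  48] [219.4 182.3]
45 [402 171   7  23  38] [405.  182.1]
45 [249 179  55   3 106] [275.8 180. ]
45 [197 222  15  25  56] [202.2 234.2]
45 [265 225  13  12 125] [271.  230.7]
45 [354 224  14  31  47] [363.7 239.5]
45 [421 233   6  19 110] [423.5 241.9]
45 [434 238  15  12 142] [441.  243.7]
90 [246 157  59  26 835] [275.4 171.5]
90 [337 158  27  27 575] [350.2 170.7]
90 [188 162  37  35 834] [206.2 179.1]
90 [401 162  43  33 912] [421.8 178.1]
90 [256 220  35  20 258] [273.5 229.3]
90 [ 333  221   36   35 1008] [350.4 237.9]
90 [196 222  27  26 543] [209.  234.5]
90 [415 232  14  22 248] [421.4 242.1]
90 [429 236  21  16 250] [438.4 243.4]
```

View pics/topz.png

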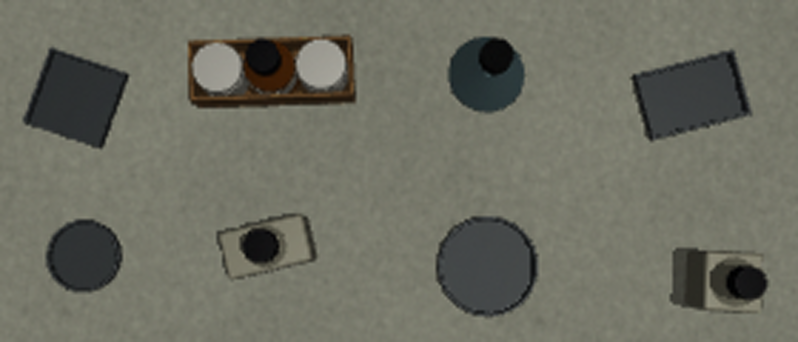

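View pics/scz.png

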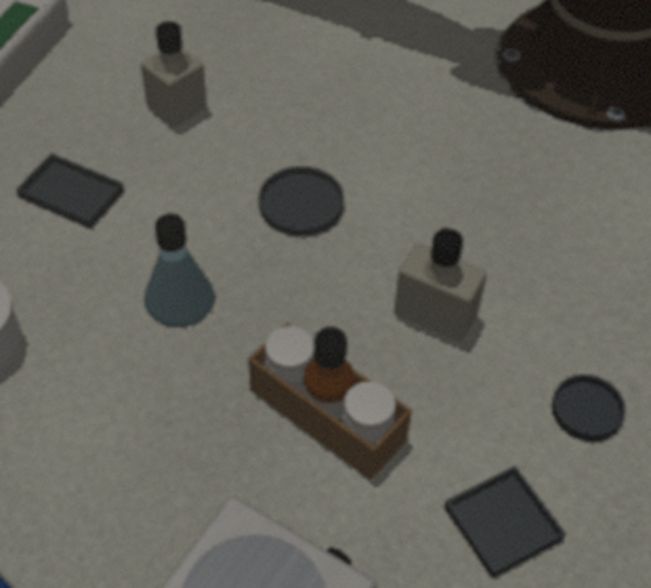

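Run:
```python
from h import *
import pickle
t=pickle.load(open('top.pkl','rb'));s=pickle.load(open('scene.pkl','rb'))
P=dict(rb=(271.9,164.8),fl=(353.5,164.6),ob=(271,230.9),sq=(441.2,243.9))
g=s['color'].max(2)
N,l,st,ce=cv2.connectedComponentsWithStats((g<35).astype(np.uint8))
for k,(u,v) in P.items():
    p=ray(t,u,v,109); q=proj(s,p); i=min(range(1,N),key=lambda i:np.hypot(*(ce[i]-q))+ (1e3 if st[i][4]<60 else 0))
    print(k,p.round(1),'scene pred',np.round(q,1),'got',ce[i].round(1),st[i], ray(s,*ce[i],109).round(1))
# rect contours -> world
def rect(c,m,z):
    cs,_=cv2.findContours(m,cv2.RETR_EXTERNAL,cv2.CHAIN_APPROX_NONE); k=max(cs,key=cv2.contourArea)
    w=np.array([ray(c,*p[0],z)[:2] for p in k],np.float32); return cv2.minAreaRect(w),cv2.minEnclosingCircle(w)
def comp(c,m,u,v):
    N,l,st,ce=cv2.connectedComponentsWithStats(m.astype(np.uint8)); return (l==l[v,u]).astype(np.uint8)
for c,nm,seeds in ((t,'top',dict(srt=(209,234),sqt=(207,179),obt=(422,178),lrt=(350,238))),(s,'scene',dict(srt=(450,269),sqt=(410,323),obt=(203,165),lrt=(313,170)))):
  g=cv2.GaussianBlur(c['color'],(3,3),0).max(2)
  for k,(u,v) in seeds.items():
    r,e=rect(c,comp(c,g<88,u,v),9); print(nm,k,np.round(r[0],1),np.round(r[1],1),round(r[2],1),np.round(e[0],1),round(e[1],1))
# flask foot, bottle bodies
g=t['color'].max(2); m=comp(t,g<90,345,172); r,e=rect(t,m,0); print('fl',r,e)
for k,(u,v) in dict(ob=(285,230),sq=(428,236)).items(): print(k,t['color'][v,u],t['color'][v-15,u])
print(t['color'][234,286-30:300].max(1)); print(t['color'][238,410:460].max(1))
```

```text
rb [629.5 115.5 109. ] scene pred [327.1 242.4] got [326.8 240.6] [320 232  14  18 206] [627.  112.4 109. ]
fl [635.6 -93.9 109. ] scene pred [251.  185.7] got [250.8 185.6] [245 178  12  16 155] [635.7 -94.5 109. ]
ob [460.5 112.4 109. ] scene pred [382.6 192.9] got [382.2 192.8] [376 185  13  17 181] [460.9 111.8 109. ]
sq [ 437.  -321.9  109. ] scene pred [250.1  92.7] got [250.   92.9] [246  87   9  13 109] [ 437.7 -321.4  109. ]
top srt [447.4 294. ] [68.9 71.6] 1.3 [447.3 294. ] 36.8
top sqt [601.4 308.3] [83.9 79.5] 72.9 [601.7 309. ] 54.3
top obt [ 619.6 -297.4] [ 68.7 108.9] 16.1 [ 619.8 -297.8] 61.9
top lrt [446.3 -98. ] [94.5 97.9] 1.2 [446.4 -97.5] 50.6
scene srt [448.9 294.1] [78.3 70.2] 21.2 [448.9 294.1] 39.7
scene sqt [602.2 308.8] [83.5 84.1] 72.0 [602.  308.3] 57.2
scene obt [ 619.9 -297.9] [ 77.8 113. ] 16.2 [ 619.1 -297. ] 65.9
scene lrt [448.  -96.7] [110.4  96.1] 44.4 [448.4 -97.8] 55.8
fl ((636.0859375, -93.93527221679688), (74.72321319580078, 74.1556167602539), 1.1572538614273071) ((637.6222534179688, -94.32987213134766), 39.555294036865234)
ob [113 130 133] [103 116 115]
sq [ 96 111 114] [112 125 125]
[126 124  75 121 122 122 122 124 125 122  17  15  17  17  17  18  19  18
  20  16  20  66  87 100 132 132 133 134 133 134 135 134 115  58  52 103
 121 122 123 121 121 118 119 118]
[129 125 123 122 124 119  69  65  65  66  59  42  43  43  43  44  43  72
 119 136 131  54  51  52  52  53  51  49  49  23  36  38  38  42  90 125
 126 122 127 121 119 120 120 122 128 124 122 124 124 121]
```

Run:
```python
from h import *
import pickle
t=pickle.load(open('top.pkl','rb'));s=pickle.load(open('scene.pkl','rb'))
# edges of shoulder-top outline: bright-body vs bench via warm/contrast; print warped crops at z=top
g=t['color'].astype(int)
def fit(name,x0,x1,y0,y1,z,lo):
    m=np.zeros(g.shape[:2],np.uint8); sub=g[y0:y1,x0:x1]
    b=(sub.max(2)>lo)|(sub.max(2)<35)
    # body brighter than bench: use smoothed
    import sys
    for r in sub.max(2): print(' '.join('%3d'%v for v in r))
fit('ob',255,293,218,246,74,128)
fit('sq',418,452,230,257,72,128)
print(ray(t,271.9,164.8,113),ray(s,326.8,240.6,113))
```

```text
122 117 115 113 118 122 118 118 123 122 117 117 115 119 119 116 121 121 119 119 120 120 122 124 123 122 122 123 121 121 124 127 124 122 121 118 120 121
121 119 116 115 119 121 119 119 121 119 118 120 118 120 119 120 121 123 122 121 121 120 120 118 118 122 121 118 112 114 117 122 120 122 125 120 118 123
121 116 117 118 120 122 123 121 116 118 119 121 119 121 121 119 121 127 128 120 117 119 117 112  64  69  63  59  68  86  85  97 111 121 121 118 121 122
120 116 118 118 120 122 122 123 119 119 118 117 117 120 119 118 119 122 121  65  65  66  61  59  73  89 100 105 115 127 112  57  51 118 120 120 124 123
121 119 119 117 121 124 124 124 122 119 120 115 114 114 113 112  65  70  65  60  71  91 102 108 119 127 132 128 128 128 121  76  51  85 122 124 126 123
120 118 119 122 123 124 124 124 124 118 115  64  65  67  62  61  74  89 101 106 118 126 130 126 127 127 127 128 128 129 128  95  50  83 125 125 122 120
122 119 121 124 121 121 118 119 122  69  58  63  79  89  95 103  92  84  88  89 103 124 124 127 127 128 128 128 130 130 133 103  45  53 124 123 120 118
124 117 116 115  69  71  59  69  81 
[... 6209 characters left out ...]
36 135 123 113 103 104 115 115 134 134 133 134 133 127  92 121 117 117 121
123 123 121 121 123 106  89  71  71  78  98  99 101 108 106 111 113 117 120 122 125 124 126 128 130 130 131 131 129 110 118 115 117 120
125 121 119 120 121 124 128 128 126 124 120 100 102 104 101 101  83  85  90  75  77  79  92 102  94 100 103 105 123 117 118 116 117 121
124 122 120 120 122 124 126 128 127 123 118 116 120 123 122 120 121 123 120 118 118 119 122 122 124 123 120 122 122 119 118 116 117 122
125 123 120 120 122 123 124 123 125 122 120 121 122 123 120 117 117 120 120 116 115 120 125 124 123 121 121 122 124 124 122 119 119 122
[628.83735245 115.02069812 113.        ] [629.05394235 114.18051884 113.        ]
```

Run:
```python
from h import *
import pickle
t=pickle.load(open('top.pkl','rb'))
def a(p,q,z):
    d=ray(t,*q,z)-ray(t,*p,z); return np.degrees(np.arctan2(d[1],d[0]))%90
for p,q,z in (((256.5,226),(279.5,220),74),((256.5,227),(260,242),74),((260,243),(288,236),74),((286.5,222),(289,234),74),((427.2,234),(427.8,250),72),((428,233),(446,234.3),72),((428,251),(446,252.5),72)): print(round(a(p,q,z),1))
p=status.sense()['tcp_rot']; print(np.degrees(p[2]-p[0]))
```

```text
16.0
15.0
15.3
13.4
2.4
87.2
86.5
195.05380767309552
```

>>> play_rows(
  rows=[
    [-1, 27.5, 28.1, 0, 0],
    [-1, 27.5, 28.1, 0, 0],
    [-1, 27.5, 28.1, 0, 0],
    [-1, 27.5, 28.1, 0, 0],
    [-1, 27.5, 28.1, 0, 0],
    [-1, 27.5, 28.1, 0, 0],
    [-1, 27.5, 28.1, 0, 0],
    [-1, 27.5, 28.1, 0, 0],
    [-1, 27.5, 28.1, 0, 0],
    [-1, 27.5, 28.1, 0, 0],
  ],
  squeeze=25,
)

```text
time_s: 0.93
eef_pos: [438.2, -320.9, 226.6]
tcp_rot: [-0.436, 1.57, 2.968]
ft_force: [0.3, -1.2, 0.4]
gripper_width: 0.998
```

>>> play_rows(
  rows=[
    [-1, 0, 0, 0, 0],
    [-1, 0, 0, 0, 0],
    [-1, 0, 0, 0, 0],
    [-1, 0, 0, 0, 0],
    [-1, 0, 0, 0, 0],
    [-1, 0, 0, 0, 0],
    [-1, 0, 0, 0, 0],
    [-1, 0, 0, 0, 0],
    [-1, 0, 0, 0, 0],
    [-1, 0, 0, 0, 0],
  ],
)

```text
time_s: 1.77
eef_pos: [437.3, -322.7, 226.8]
tcp_rot: [2.083, 1.571, -0.796]
ft_force: [-0.3, 0.1, -0.2]
gripper_width: 1.004
```

Run:
```python
from h import *
c=snap('wrist','w1.png'); print(proj(c,[437.3,-321.7,122]))
p=status.sense()['tcp_rot']; print(np.degrees(p[2]-p[0]))
```

```text
(np.float64(320.65080632252335), np.float64(201.54040330989739))
-164.95578431373934
```

View pics/w1.png

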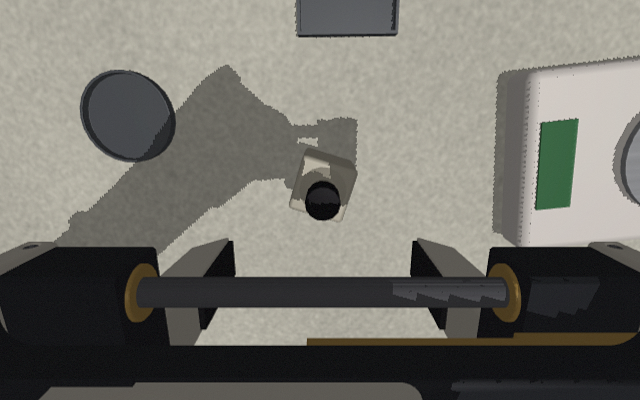

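>>> play_rows(
  rows=[
    [-1, 0, 0.9, -15, 0],
    [-1, 0, 0, -20, 0],
    [-1, 0, 0, -20, 0],
    [-1, 0, 0, -20, 0],
    [-1, 0, 0, -20, 0],
    [-1, 0, 0, -20, 0],
    [-1, 0, 0, -12, 0],
    [-1, 0, 0, -9.7, 0],
    [-1, 0, 0, 0, 0],
    [-1, 0, 0, 0, 0],
  ],
)

```text
time_s: 2.65
eef_pos: [437.4, -321.6, 90.0]
tcp_rot: [-0.834, 1.57, 2.57]
ft_force: [0.2, 0.0, 0.5]
gripper_width: 1.0
```

>>> play_rows(
  rows=[
    [1, 0, 0, 0, 0],
    [1, 0, 0, 0, 0],
    [1, 0, 0, 0, 0],
    [1, 0, 0, 0, 0],
    [1, 0, 0, 0, 0],
    [1, 0, 0, 0, 0],
    [1, 0, 0, 0, 0],
    [1, 0, 0, 0, 0],
    [1, 0, 0, 0, 0],
    [1, 0, 0, 0, 0],
  ],
)

```text
time_s: 3.48
eef_pos: [437.4, -321.7, 90.0]
tcp_rot: [1.97, 1.571, -0.909]
ft_force: [0.4, -1.0, -0.3]
gripper_width: 0.326
```

>>> play_rows(
  rows=[
    [1, 0, 0, 3, 0],
    [1, 0, 0, 7, 0],
    [1, 0, 0, 15, 0],
    [1, 0, 0, 20, 0],
    [1, 0, 0, 25, 0],
    [1, 0, 0, 25, 0],
    [1, 0, 0, 25, 0],
    [1, 0, 0, 20, 0],
    [1, 0, 0, 10, 0],
    [1, 0, 0, 0, 0],
  ],
)

```text
time_s: 4.32
eef_pos: [438.4, -322.2, 242.6]
tcp_rot: [2.317, 1.567, -0.562]
ft_force: [0.4, -0.1, -2.4]
gripper_width: 0.319
```

>>> play_rows(
  rows=[
    [1, 0, 8, 0, 0],
    [1, 4, 16, 0, -1],
    [1, 8, 26, 0, -2],
    [1, 8, 30, 0, -2],
    [1, 8, 30, 0, -2],
    [1, 8, 30, 0, -2],
    [1, 8, 30, 0, -2],
    [1, 8, 30, 0, -2],
    [1, 8, 30, 0, -2],
    [1, 8, 30, 0, 0],
  ],
)

```text
time_s: 5.15
eef_pos: [504.1, -59.5, 238.2]
tcp_rot: [-0.093, 1.568, 3.047]
ft_force: [1.0, 0.3, -1.0]
gripper_width: 0.317
```

>>> play_rows(
  rows=[
    [1, 10, 30, 0, 0],
    [1, 10, 30, 0, 0],
    [1, 10, 30, 0, 0],
    [1, 10, 30, 0, 0],
    [1, 10, 30, 0, 0],
    [1, 10, 30, 0, 0],
    [1, 10, 30, 0, 0],
    [1, 10, 30, 0, 0],
    [1, 10, 30, 0, 0],
    [1, 6.7, 30, 0, 0],
  ],
)

```text
time_s: 5.98
eef_pos: [601.3, 239.8, 237.6]
tcp_rot: [0.409, 1.567, -2.732]
ft_force: [0.5, -1.4, -2.0]
gripper_width: 0.317
```

>>> play_rows(
  rows=[
    [1, 0, 25, 0, 0],
    [1, 0, 20, 0, 0],
    [1, 0, 15, 0, 0],
    [1, 0, 8, 0, 0],
    [1, 0, 2, 0, 0],
    [1, 0, 0, 0, 0],
    [1, 0, 0, 0, 0],
    [1, 0, 0, 0, 0],
    [1, 0, 0, 0, 0],
    [1, 0, 0, 0, 0],
  ],
)

```text
time_s: 6.82
eef_pos: [602.4, 307.3, 240.3]
tcp_rot: [2.649, 1.57, -0.493]
ft_force: [1.1, -1.1, -1.4]
gripper_width: 0.322
```

Run:
```python
from h import *
c=snap('wrist','w2.png'); snap('scene','s2.png')
p=status.sense(); print(p['eef_pos'],np.degrees(p['tcp_rot'][2]-p['tcp_rot'][0]),p['joint_positions'])
```

```text
[602.23488241 307.78784901 240.22628865] -179.99102116927406 [-0.36191759  0.53387882 -0.3070827   1.39261292  0.16360191  1.23982672
 -2.25261464]
```

View pics/w2.png

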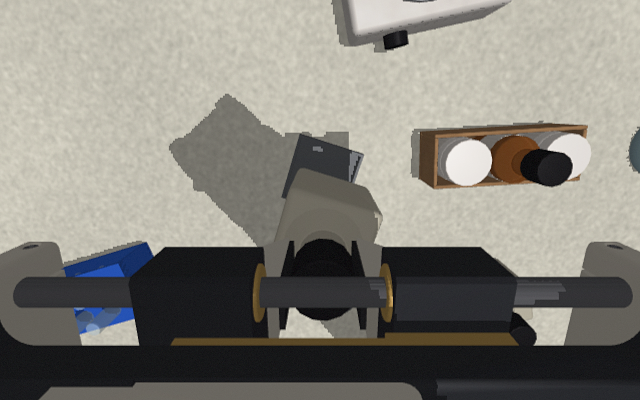

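View pics/s2.png

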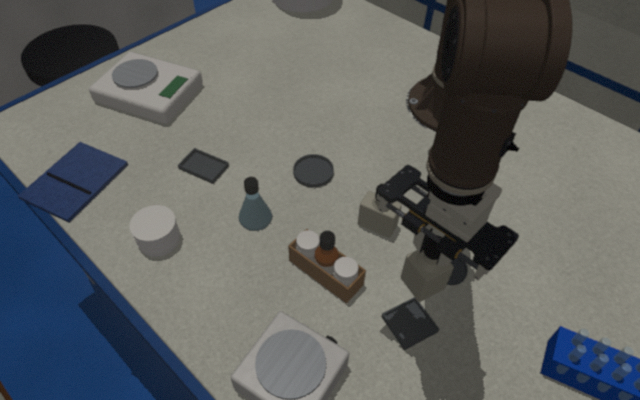

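>>> play_rows(
  rows=[
    [1, 0, 0.7, -15, 0],
    [1, 0, 0, -25, 0],
    [1, 0, 0, -25, 0],
    [1, 0, 0, -25, 0],
    [1, 0, 0, -20, 0],
    [1, 0, 0, -15, 0],
    [1, 0, 0, -10, 0],
    [1, 0, 0, -3, 0],
    [1, 0, 0, -2, 0],
    [1, 0, 0, 0, 0],
  ],
)

```text
time_s: 7.75
eef_pos: [602.4, 309.3, 100.6]
tcp_rot: [-2.619, 1.57, 0.524]
ft_force: [-0.4, -0.6, -1.3]
gripper_width: 0.322
```

>>> play_rows(
  rows=[
    [1, 0, 0, -1.5, 0],
    [1, 0, 0, -1.5, 0],
    [1, 0, 0, -1, 0],
    [1, 0, 0, -1, 0],
    [1, 0, 0, -1, 0],
    [1, 0, 0, 0, 0],
    [1, 0, 0, 0, 0],
    [1, 0, 0, 0, 0],
    [1, 0, 0, 0, 0],
    [1, 0, 0, 0, 0],
  ],
)

```text
time_s: 8.58
eef_pos: [602.1, 309.0, 94.1]
tcp_rot: [3.114, 1.571, -0.026]
ft_force: [-0.0, -0.2, -1.1]
gripper_width: 0.315
```

>>> play_rows(
  rows=[
    [1, 0, 0, -0.5, 0],
    [1, 0, 0, 0, 0],
    [1, 0, 0, 0, 0],
    [1, 0, 0, 0, 0],
    [1, 0, 0, 0, 0],
    [1, 0, 0, 0, 0],
    [1, 0, 0, 0, 0],
    [1, 0, 0, 0, 0],
    [1, 0, 0, 0, 0],
    [1, 0, 0, 0, 0],
  ],
)

```text
time_s: 9.42
eef_pos: [602.3, 309.1, 94.0]
tcp_rot: [-2.891, 1.57, 0.251]
ft_force: [-0.8, -2.4, 6.4]
gripper_width: 0.318
```

Run:
```python
from h import *
c=snap('wrist','w3.png'); snap('scene','s3.png')
f=[status.sense() for i in range(4)];print([x['ft_force'].round(1) for x in f],[x['eef_pos'].round(1) for x in f])
```

```text
[array([-1.4, -0.9,  5.1]), array([-1.4, -0.9,  5.1]), array([-1.4, -0.9,  5.1]), array([-1.4, -0.9,  5.1])] [array([602.3, 309.1,  94. ]), array([602.3, 309.1,  94. ]), array([602.3, 309.1,  94. ]), array([602.3, 309.1,  94. ])]
```

View pics/w3.png

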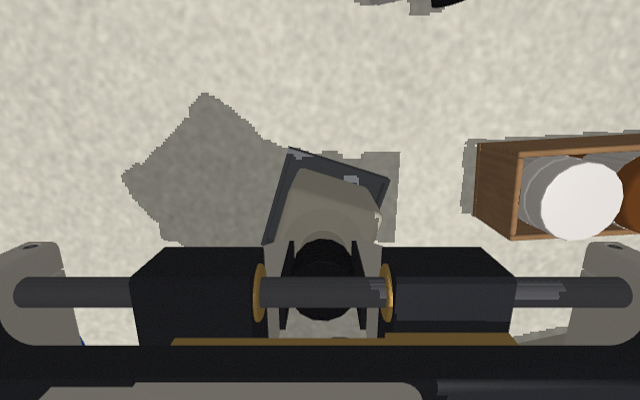

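>>> play_rows(
  rows=[
    [-0.2, 0, 0, 0, 0],
    [-0.5, 0, 0, 0, 0],
    [-1, 0, 0, 0, 0],
    [-1, 0, 0, 0, 0],
    [-1, 0, 0, 0, 0],
    [-1, 0, 0, 0, 0],
    [-1, 0, 0, 0, 0],
    [-1, 0, 0, 5, 0],
    [-1, 0, 0, 15, 0],
    [-1, 0, 0, 20, 0],
  ],
)

```text
time_s: 10.35
eef_pos: [601.1, 308.4, 132.7]
tcp_rot: [0.532, 1.568, -2.609]
ft_force: [1.0, -0.1, -0.4]
gripper_width: 0.98
```

>>> play_rows(
  rows=[
    [-1, 0, 0, 20, 0],
    [-1, 0, 0, 20, 0],
    [-1, 3, -22, 0, 0],
    [-1, 4, -28, 0, 0],
    [-1, 4, -28, 0, 0],
    [-1, 4, -28, 0, 0],
    [-1, 4, -28, 0, 0],
    [-1, 4, -28, 0, 0],
    [-1, 4, -24, 0, 0],
    [-1, 0, -8, 0, 0],
  ],
)

```text
time_s: 11.18
eef_pos: [630.2, 109.4, 173.9]
tcp_rot: [1.863, 1.568, -1.284]
ft_force: [0.1, -1.1, 0.2]
gripper_width: 0.999
```

>>> play_rows(
  rows=[
    [-1, 0, 0, 0, 0],
    [-1, 0, 0, 0, 0],
    [-1, 0, 0, 0, 0],
    [-1, 0, 0, 0, 0],
    [-1, 0, 0, 0, 0],
    [-1, 0, 0, 0, 0],
    [-1, 0, 0, 0, 0],
    [-1, 0, 0, 0, 0],
    [-1, 0, 0, 0, 0],
    [-1, 0, 0, 0, 0],
  ],
)

```text
time_s: 12.02
eef_pos: [629.0, 115.1, 173.5]
tcp_rot: [0.698, 1.571, -2.442]
ft_force: [-0.3, -0.2, -0.6]
gripper_width: 0.999
```

Run:
```python
from h import *
c=snap('wrist','w4.png'); snap('scene','s4.png')
p=status.sense(); print(p['eef_pos'],p['gripper_width'],p['ft_force'])
print(proj(c,[628.9,114.8,126]))
```

```text
[629.04373356 114.98372845 173.54656303] 1.0018223029723152 [ 0.6886863  -0.03526719  0.55796733]
(np.float64(321.59643066755285), np.float64(225.60233791699304))
```

View pics/w4.png

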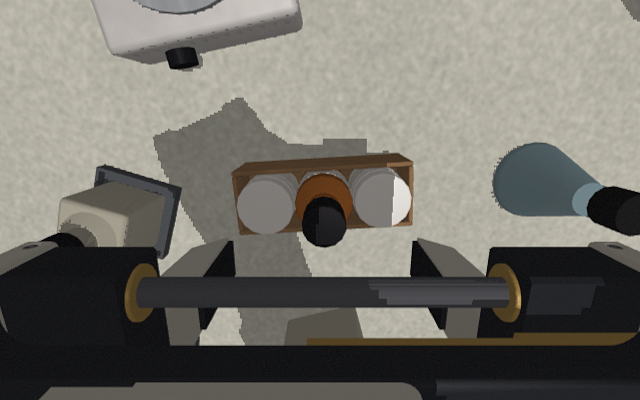

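View pics/s4.png

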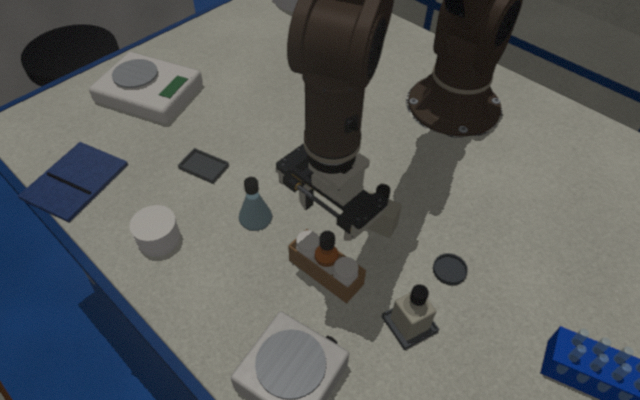

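>>> play_rows(
  rows=[
    [-1, 0, 0, -12, 0],
    [-1, 0, 0, -15, 0],
    [-1, 0, 0, -15, 0],
    [-1, 0, 0, -15, 0],
    [-1, 0, 0, -12, 0],
    [-1, 0, 0, -7, 0],
    [-1, 0, 0, -3.5, 0],
    [-1, 0, 0, 0, 0],
    [-1, 0, 0, 0, 0],
    [1, 0, 0, 0, 0],
  ],
)

```text
time_s: 12.95
eef_pos: [629.6, 115.3, 94.9]
tcp_rot: [-2.886, 1.569, 0.257]
ft_force: [0.4, 0.3, 0.4]
gripper_width: 0.965
```

>>> play_rows(
  rows=[
    [1, 0, 0, 0, 0],
    [1, 0, 0, 0, 0],
    [1, 0, 0, 0, 0],
    [1, 0, 0, 0, 0],
    [1, 0, 0, 0, 0],
    [1, 0, 0, 0, 0],
    [1, 0, 0, 0, 0],
    [1, 0, 0, 0, 0],
    [1, 0, 0, 0, 0],
    [1, 0, 0, 0, 0],
  ],
)

```text
time_s: 13.78
eef_pos: [629.0, 114.8, 94.0]
tcp_rot: [1.259, 1.57, -1.882]
ft_force: [-0.0, -0.2, 0.2]
gripper_width: 0.321
```

>>> play_rows(
  rows=[
    [1, 0, 0, 2, 0],
    [1, 0, 0, 4, 0],
    [1, 0, 0, 5, 0],
    [1, 0, 0, 5, 0],
    [1, 0, 0, 5, 0],
    [1, 0, 0, 5, 0],
    [1, 0, 0, 5, 0],
    [1, 0, 0, 4, 0],
    [1, 0, 0, 3, 0],
    [1, 0, 0, 0, 0],
  ],
)

```text
time_s: 14.62
eef_pos: [629.4, 115.1, 132.9]
tcp_rot: [-3.015, 1.57, 0.127]
ft_force: [-0.2, -0.4, -3.0]
gripper_width: 0.322
```

Run:
```python
from h import *
snap('wrist','w5.png'); snap('scene','s5.png')
```

```text
(no output)
```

View pics/w5.png

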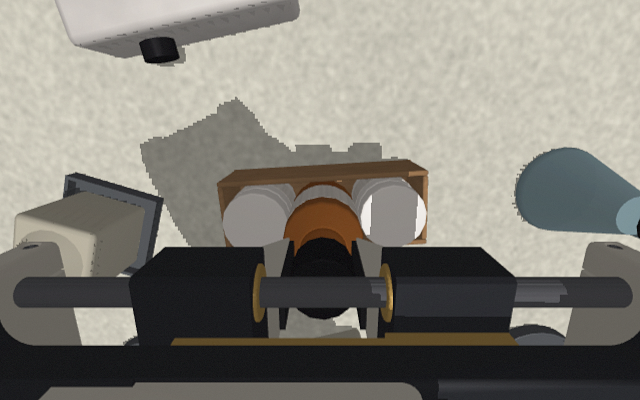

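View pics/s5.png

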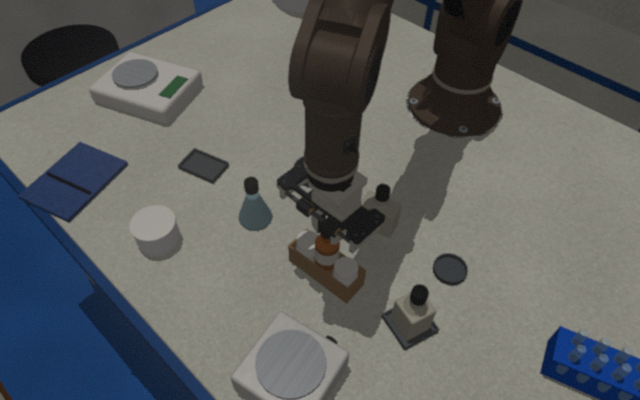

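>>> play_rows(
  rows=[
    [1, 0, 0, 4, 0],
    [1, 0, 0, 6, 0],
    [1, 0, 0, 8, 0],
    [1, 0, 0, 12, 0],
    [1, 0, 0, 15, 0],
    [1, 0, 0, 18, 0],
    [1, 0, 0, 18, 0],
    [1, 0, 0, 14, 0],
    [1, 0, 0, 8, 0],
    [1, 0, 0, 3, 0],
  ],
)

```text
time_s: 15.55
eef_pos: [629.8, 115.4, 240.5]
tcp_rot: [-2.889, 1.568, 0.253]
ft_force: [-0.5, -0.0, -2.6]
gripper_width: 0.318
```

>>> play_rows(
  rows=[
    [1, -8, 8, 0, 0],
    [1, -16, 16, 0, 0],
    [1, -22, 22, 0, 0],
    [1, -24, 24, 0, 0],
    [1, -24, 24, 0, 0],
    [1, -24, 24, 0, 0],
    [1, -24, 24, 0, 0],
    [1, -20, 20, 0, 0],
    [1, -12, 12, 0, 0],
    [1, -7, 5, 0, 0],
  ],
)

```text
time_s: 16.38
eef_pos: [444.4, 296.7, 237.4]
tcp_rot: [-0.129, 1.569, 3.019]
ft_force: [-0.1, -0.2, -2.3]
gripper_width: 0.324
```

>>> play_rows(
  rows=[
    [1, 0, 0, 0, 0],
    [1, 0, 0, 0, 0],
    [1, 0, 0, 0, 0],
    [1, 0, 0, 0, 0],
    [1, 0, 0, 0, 0],
    [1, 0, 0, 0, 0],
    [1, 0, 0, 0, 0],
    [1, 0, 0, 0, 0],
    [1, 0, 0, 0, 0],
    [1, 0, 0, 0, 0],
  ],
)

```text
time_s: 17.22
eef_pos: [448.1, 294.0, 238.0]
tcp_rot: [2.003, 1.571, -1.138]
ft_force: [0.1, 0.4, -1.6]
gripper_width: 0.315
```

Run:
```python
from h import *
snap('wrist','w6.png')
p=status.sense(); print(p['eef_pos'],p['gripper_width'],p['ft_force'])
```

```text
[448.03753259 294.06833508 238.05250462] 0.316420116282752 [-0.84708453 -0.63775832 -2.93339901]
```

View pics/w6.png

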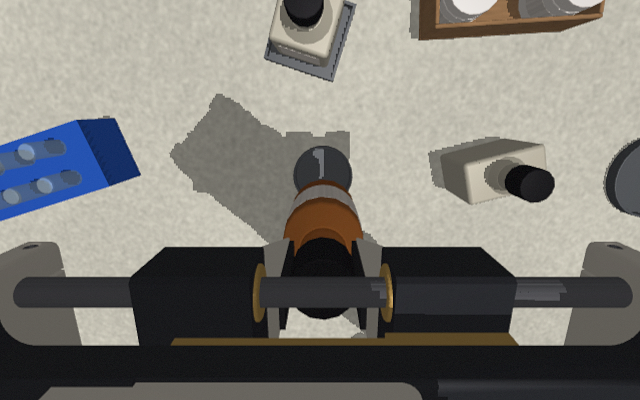

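>>> play_rows(
  rows=[
    [1, 0, 0, -13, 0],
    [1, 0, 0, -25, 0],
    [1, 0, 0, -25, 0],
    [1, 0, 0, -25, 0],
    [1, 0, 0, -20, 0],
    [1, 0, 0, -15, 0],
    [1, 0, 0, -10, 0],
    [1, 0, 0, -3, 0],
    [1, 0, 0, -2, 0],
    [1, 0, 0, 0, 0],
  ],
)

```text
time_s: 18.1
eef_pos: [448.4, 294.4, 100.5]
tcp_rot: [-2.463, 1.57, 0.68]
ft_force: [0.5, 1.0, -1.5]
gripper_width: 0.323
```

>>> play_rows(
  rows=[
    [1, 0, 0, -1.5, 0],
    [1, 0, 0, -1.5, 0],
    [1, 0, 0, -1, 0],
    [1, 0, 0, -1, 0],
    [1, 0, 0, -0.7, 0],
    [1, 0, 0, 0, 0],
    [1, 0, 0, 0, 0],
    [1, 0, 0, 0, 0],
    [1, 0, 0, 0, 0],
    [1, 0, 0, 0, 0],
  ],
)

```text
time_s: 18.93
eef_pos: [448.1, 294.1, 94.4]
tcp_rot: [-2.678, 1.571, 0.465]
ft_force: [-0.6, 0.7, -2.4]
gripper_width: 0.319
```

>>> play_rows(
  rows=[
    [1, 0, 0, -0.7, 0],
    [1, 0, 0, 0, 0],
    [1, 0, 0, 0, 0],
    [1, 0, 0, 0, 0],
    [1, 0, 0, 0, 0],
    [1, 0, 0, 0, 0],
    [1, 0, 0, 0, 0],
    [1, 0, 0, 0, 0],
    [1, 0, 0, 0, 0],
    [1, 0, 0, 0, 0],
  ],
)

```text
time_s: 19.77
eef_pos: [448.2, 294.2, 93.9]
tcp_rot: [-2.699, 1.57, 0.443]
ft_force: [0.2, -1.3, 5.0]
gripper_width: 0.319
```

Run:
```python
from h import *
snap('wrist','w7.png')
p=status.sense(); print(p['eef_pos'],p['gripper_width'],p['ft_force'])
```

```text
[448.26704189 294.12932976  93.88649554] 0.3179633455912184 [-1.56951589 -0.95959001  5.82669826]
```

View pics/w7.png

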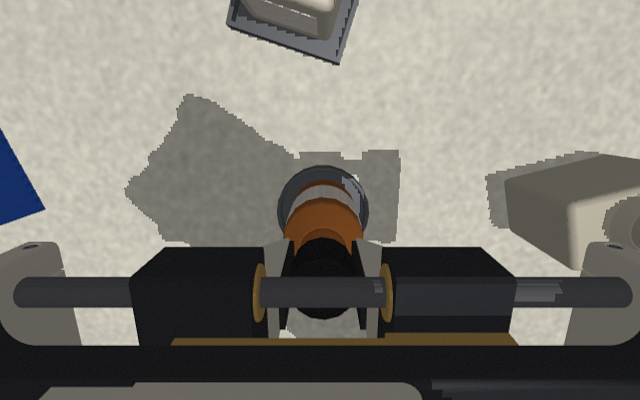

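>>> play_rows(
  rows=[
    [-0.2, 0, 0, 0, 0],
    [-0.5, 0, 0, 0, 0],
    [-1, 0, 0, 0, 0],
    [-1, 0, 0, 0, 0],
    [-1, 0, 0, 0, 0],
    [-1, 0, 0, 0, 0],
    [-1, 0, 0, 0, 0],
    [-1, 0, 0, 5, 0],
    [-1, 0, 0, 15, 0],
    [-1, 0, 0, 20, 0],
  ],
)

```text
time_s: 20.65
eef_pos: [447.2, 293.4, 133.2]
tcp_rot: [0.58, 1.568, -2.56]
ft_force: [0.6, 0.4, -0.2]
gripper_width: 0.979
```

>>> play_rows(
  rows=[
    [-1, 0, 0, 20, 0],
    [-1, 0, 0, 20, 0],
    [-1, 1, -12, 0, 0],
    [-1, 2, -26, 0, 0],
    [-1, 2, -30, 0, 0],
    [-1, 2, -30, 0, 0],
    [-1, 2, -30, 0, 0],
    [-1, 2, -26, 0, 0],
    [-1, 1, -18, 0, 0],
    [-1, 0.4, -10, 0, 0],
  ],
)

```text
time_s: 21.48
eef_pos: [460.3, 108.9, 173.6]
tcp_rot: [1.331, 1.569, -1.813]
ft_force: [-0.1, -0.0, -0.3]
gripper_width: 0.997
```

>>> play_rows(
  rows=[
    [-1, 0, 0, 0, 0],
    [-1, 0, 0, 0, 0],
    [-1, 0, 0, 0, 0],
    [-1, 0, 0, 0, 0],
    [-1, 0, 0, 0, 0],
    [-1, 0, 0, 0, 0],
    [-1, 0, 0, 0, 0],
    [-1, 0, 0, 0, 0],
    [-1, 0, 0, 0, 0],
    [-1, 0, 0, 0, 0],
  ],
)

```text
time_s: 22.32
eef_pos: [460.5, 112.1, 173.6]
tcp_rot: [1.594, 1.571, -1.547]
ft_force: [-0.9, 0.8, -0.3]
gripper_width: 1.001
```

Run:
```python
from h import *
c=snap('wrist','w8.png')
p=status.sense(); print(p['eef_pos'],p['gripper_width'],p['ft_force'])
print(proj(c,[460.6,112,122]))
```

```text
[460.43585501 112.05000562 173.63444147] 0.9995432432605236 [ 0.24356034 -0.10367184  0.05256248]
(np.float64(321.349645940463), np.float64(223.11058625797276))
```

View pics/w8.png

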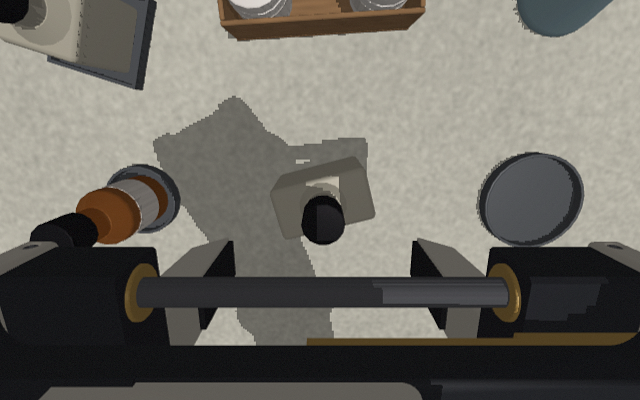

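>>> play_rows(
  rows=[
    [-1, 0, 0, -12, 0],
    [-1, 0, 0, -15, 0],
    [-1, 0, 0, -15, 0],
    [-1, 0, 0, -15, 0],
    [-1, 0, 0, -15, 0],
    [-1, 0, 0, -8, 0],
    [-1, 0, 0, -3.6, 0],
    [-1, 0, 0, 0, 0],
    [-1, 0, 0, 0, 0],
    [1, 0, 0, 0, 0],
  ],
)

```text
time_s: 23.2
eef_pos: [461.0, 112.2, 90.8]
tcp_rot: [-2.881, 1.57, 0.261]
ft_force: [-0.6, 0.0, -0.0]
gripper_width: 0.969
```

>>> play_rows(
  rows=[
    [1, 0, 0, 0, 0],
    [1, 0, 0, 0, 0],
    [1, 0, 0, 0, 0],
    [1, 0, 0, 0, 0],
    [1, 0, 0, 0, 0],
    [1, 0, 0, 0, 0],
    [1, 0, 0, 0, 0],
    [1, 0, 0, 0, 0],
    [1, 0, 0, 0, 0],
    [1, 0, 0, 0, 0],
  ],
)

```text
time_s: 24.03
eef_pos: [460.4, 111.9, 90.0]
tcp_rot: [1.368, 1.571, -1.773]
ft_force: [-0.0, -0.8, 0.0]
gripper_width: 0.32
```

>>> play_rows(
  rows=[
    [1, 0, 0, 3, 0],
    [1, 0, 0, 7, 0],
    [1, 0, 0, 15, 0],
    [1, 0, 0, 20, 0],
    [1, 0, 0, 25, 0],
    [1, 0, 0, 25, 0],
    [1, 0, 0, 25, 0],
    [1, 0, 0, 20, 0],
    [1, 0, 0, 10, 0],
    [1, 0, 0, 0, 0],
  ],
)

```text
time_s: 24.87
eef_pos: [461.4, 112.5, 242.2]
tcp_rot: [-2.902, 1.567, 0.24]
ft_force: [-0.9, 0.6, -4.6]
gripper_width: 0.324
```

>>> play_rows(
  rows=[
    [1, 4, -10, 0, 0],
    [1, 7, -18, 0, 0],
    [1, 10, -26, 0, 0],
    [1, 10, -26, 0, 0],
    [1, 10, -26, 0, 0],
    [1, 10, -26, 0, 0],
    [1, 10, -26, 0, 0],
    [1, 10, -26, 0, 0],
    [1, 10, -26, 0, 0],
    [1, 10, -26, 0, 0],
  ],
)

```text
time_s: 25.7
eef_pos: [550.5, -126.2, 237.7]
tcp_rot: [-0.008, 1.567, 3.134]
ft_force: [0.9, 0.3, -5.2]
gripper_width: 0.319
```

>>> play_rows(
  rows=[
    [1, 10, -26, 0, 0],
    [1, 10, -26, 0, 0],
    [1, 10, -26, 0, 0],
    [1, 10, -26, 0, 0],
    [1, 10, -24, 0, 0],
    [1, 9, -20, 0, 0.5],
    [1, 6, -15, 0, 0.5],
    [1, 3.3, -10.6, 0, 0],
    [1, 0, 0, 0, 0],
    [1, 0, 0, 0, 0],
  ],
)

```text
time_s: 26.53
eef_pos: [618.8, -297.7, 238.2]
tcp_rot: [-0.414, 1.568, 2.745]
ft_force: [-0.2, 0.9, -4.8]
gripper_width: 0.319
```

>>> play_rows(
  rows=[
    [1, 0, 0, 0, 0],
    [1, 0, 0, 0, 0],
    [1, 0, 0, 0, 0],
    [1, 0, 0, 0, 0],
    [1, 0, 0, 0, 0],
    [1, 0, 0, 0, 0],
    [1, 0, 0, 0, 0],
    [1, 0, 0, 0, 0],
    [1, 0, 0, 0, 0],
    [1, 0, 0, 0, 0],
  ],
)

```text
time_s: 27.37
eef_pos: [619.7, -297.6, 240.0]
tcp_rot: [0.665, 1.571, -2.458]
ft_force: [-0.7, 0.3, -3.7]
gripper_width: 0.324
```

Run:
```python
from h import *
c=snap('wrist','w9.png')
p=status.sense(); print(p['eef_pos'],p['gripper_width'],p['ft_force'])
```

```text
[ 619.72484085 -297.58092939  239.99273144] 0.32029286302202065 [-0.25370164 -0.25096996 -4.93749696]
```

View pics/w9.png

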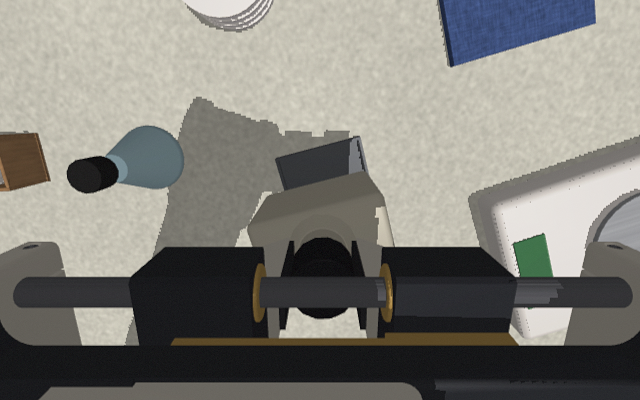

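>>> play_rows(
  rows=[
    [1, 0, 0, -15, 0],
    [1, 0, 0, -25, 0],
    [1, 0, 0, -25, 0],
    [1, 0, 0, -25, 0],
    [1, 0, 0, -20, 0],
    [1, 0, 0, -15, 0],
    [1, 0, 0, -10, 0],
    [1, 0, 0, -3, 0],
    [1, 0, 0, -2, 0],
    [1, 0, 0, 0, 0],
  ],
)

```text
time_s: 28.25
eef_pos: [620.2, -297.7, 100.6]
tcp_rot: [2.761, 1.57, -0.362]
ft_force: [0.0, 0.6, -3.3]
gripper_width: 0.32
```

>>> play_rows(
  rows=[
    [1, 0, 0, -1.5, 0],
    [1, 0, 0, -1.5, 0],
    [1, 0, 0, -1, 0],
    [1, 0, 0, -1, 0],
    [1, 0, 0, -0.7, 0],
    [1, 0, 0, 0, 0],
    [1, 0, 0, 0, 0],
    [1, 0, 0, 0, 0],
    [1, 0, 0, 0, 0],
    [1, 0, 0, 0, 0],
  ],
)

```text
time_s: 29.08
eef_pos: [619.8, -297.6, 94.4]
tcp_rot: [2.478, 1.571, -0.645]
ft_force: [-0.6, 0.3, -4.4]
gripper_width: 0.323
```

>>> play_rows(
  rows=[
    [1, 0, 0, -0.5, 0],
    [1, 0, 0, 0, 0],
    [1, 0, 0, 0, 0],
    [1, 0, 0, 0, 0],
    [1, 0, 0, 0, 0],
    [1, 0, 0, 0, 0],
    [1, 0, 0, 0, 0],
    [1, 0, 0, 0, 0],
    [1, 0, 0, 0, 0],
    [1, 0, 0, 0, 0],
  ],
)

```text
time_s: 29.92
eef_pos: [619.9, -297.6, 94.1]
tcp_rot: [2.721, 1.57, -0.403]
ft_force: [-0.9, 1.5, 4.0]
gripper_width: 0.323
```

Run:
```python
from h import *
c=snap('wrist','w10.png')
p=status.sense(); print(p['eef_pos'],p['gripper_width'],p['ft_force'])
```

```text
[ 619.89592111 -297.59914489   94.11963467] 0.32323451417269483 [-1.04455942  1.89693235  2.49121671]
```

View pics/w10.png

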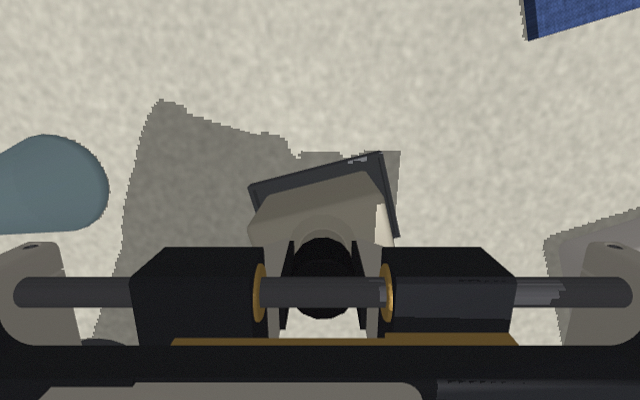

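>>> play_rows(
  rows=[
    [-0.2, 0, 0, 0, 0],
    [-0.5, 0, 0, 0, 0],
    [-1, 0, 0, 0, 0],
    [-1, 0, 0, 0, 0],
    [-1, 0, 0, 0, 0],
    [-1, 0, 0, 0, 0],
    [-1, 0, 0, 0, 0],
    [-1, 0, 0, 5, 0],
    [-1, 0, 0, 15, 0],
    [-1, 0, 0, 20, 0],
  ],
)

```text
time_s: 30.8
eef_pos: [618.7, -297.1, 133.0]
tcp_rot: [-0.393, 1.568, 2.767]
ft_force: [-0.4, 0.3, 0.4]
gripper_width: 0.983
```

>>> play_rows(
  rows=[
    [-1, 0, 0, 20, 0],
    [-1, 0, 0, 20, 0],
    [-1, 1, 14, 0, 0],
    [-1, 2, 28, 0, 0],
    [-1, 3, 34, 0, 0],
    [-1, 3, 34, 0, 0],
    [-1, 3, 34, 0, 0],
    [-1, 2, 28, 0, 0],
    [-1, 1, 20, 0, 0],
    [-1, 1, 11.4, 0, 0],
  ],
)

```text
time_s: 31.63
eef_pos: [635.8, -89.7, 174.0]
tcp_rot: [-1.657, 1.569, 1.507]
ft_force: [0.0, -0.0, 0.4]
gripper_width: 1.0
```

>>> play_rows(
  rows=[
    [-1, 0, 0, 0, 0],
    [-1, 0, 0, 0, 0],
    [-1, 0, 0, 0, 0],
    [-1, 0, 0, 0, 0],
    [-1, 0, 0, 0, 0],
    [-1, 0, 0, 0, 0],
    [-1, 0, 0, 0, 0],
    [-1, 0, 0, 0, 0],
    [-1, 0, 0, 0, 0],
    [-1, 0, 0, 0, 0],
  ],
)

```text
time_s: 32.47
eef_pos: [635.7, -94.2, 173.8]
tcp_rot: [0.728, 1.571, -2.395]
ft_force: [0.3, 1.0, -0.5]
gripper_width: 1.0
```

Run:
```python
from h import *
c=snap('wrist','w11.png')
p=status.sense(); print(p['eef_pos'],p['gripper_width'],p['ft_force'])
print(proj(c,[635.8,-94.2,122]))
```

```text
[635.76215073 -94.17060178 173.85400776] 0.9993119763707542 [ 0.01284757 -0.3041104   0.37186921]
(np.float64(321.2733841141447), np.float64(223.13927464412595))
```

View pics/w11.png

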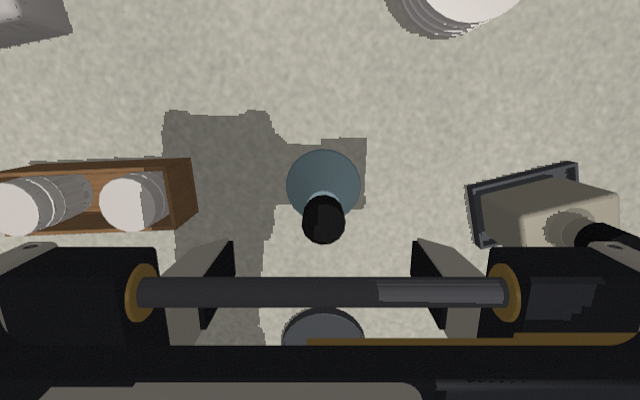

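Flask centred, oblong bottle in its tray, jars still in the carton. Now the flask to the large tray at (447.3, -97.5).

>>> play_rows(
  rows=[
    [-1, 0, 0, -12, 0],
    [-1, 0, 0, -15, 0],
    [-1, 0, 0, -15, 0],
    [-1, 0, 0, -15, 0],
    [-1, 0, 0, -15, 0],
    [-1, 0, 0, -8, 0],
    [-1, 0, 0, -3.8, 0],
    [-1, 0, 0, 0, 0],
    [-1, 0, 0, 0, 0],
    [1, 0, 0, 0, 0],
  ],
)

```text
time_s: 33.35
eef_pos: [636.4, -94.1, 90.9]
tcp_rot: [3.04, 1.569, -0.083]
ft_force: [-0.1, 0.1, -0.1]
gripper_width: 0.964
```

>>> play_rows(
  rows=[
    [1, 0, 0, 0, 0],
    [1, 0, 0, 0, 0],
    [1, 0, 0, 0, 0],
    [1, 0, 0, 0, 0],
    [1, 0, 0, 0, 0],
    [1, 0, 0, 0, 0],
    [1, 0, 0, 0, 0],
    [1, 0, 0, 0, 0],
    [1, 0, 0, 0, 0],
    [1, 0, 0, 0, 0],
  ],
)

```text
time_s: 34.18
eef_pos: [635.7, -94.3, 90.0]
tcp_rot: [0.891, 1.571, -2.232]
ft_force: [0.5, -0.7, -0.1]
gripper_width: 0.318
```

>>> play_rows(
  rows=[
    [1, 0, 0, 3, 0],
    [1, 0, 0, 7, 0],
    [1, 0, 0, 15, 0],
    [1, 0, 0, 20, 0],
    [1, 0, 0, 20, 0],
    [1, 0, 0, 20, 0],
    [1, 0, 0, 10, 0],
    [1, 0, 0, 5, 0],
    [1, 0, 0, 0, 0],
    [1, 0, 0, 0, 0],
  ],
)

```text
time_s: 35.02
eef_pos: [635.3, -94.1, 189.3]
tcp_rot: [-0.011, 1.57, -3.134]
ft_force: [0.1, 1.2, -2.8]
gripper_width: 0.32
```

>>> play_rows(
  rows=[
    [1, -6, 0, 0, 0],
    [1, -14, 0, 0, 0],
    [1, -22, -0.5, 0, 0],
    [1, -28, -0.5, 0, 0],
    [1, -28, -0.5, 0, 0],
    [1, -28, -0.5, 0, 0],
    [1, -26, -0.5, 0, 0],
    [1, -20, -0.5, 0, 0],
    [1, -11, 0, 0, 0],
    [1, -5.3, 0, 0, 0],
  ],
)

```text
time_s: 35.85
eef_pos: [445.3, -97.3, 189.5]
tcp_rot: [0.043, 1.569, -3.081]
ft_force: [0.8, -0.1, -2.0]
gripper_width: 0.32
```

>>> play_rows(
  rows=[
    [1, 0, 0, 0, 0],
    [1, 0, 0, 0, 0],
    [1, 0, 0, 0, 0],
    [1, 0, 0, 0, 0],
    [1, 0, 0, 0, 0],
    [1, 0, 0, 0, 0],
    [1, 0, 0, 0, 0],
    [1, 0, 0, 0, 0],
    [1, 0, 0, 0, 0],
    [1, 0, 0, 0, 0],
  ],
)

```text
time_s: 36.68
eef_pos: [447.5, -97.2, 190.1]
tcp_rot: [2.567, 1.571, -0.556]
ft_force: [-0.0, -0.4, -1.6]
gripper_width: 0.32
```

Run:
```python
from h import *
c=snap('wrist','w12.png')
p=status.sense(); print(p['eef_pos'],p['gripper_width'],p['ft_force'])
```

```text
[447.44914922 -97.1658668  190.0610059 ] 0.32073214078039775 [-0.73095158 -0.17273764 -2.88016109]
```

View pics/w12.png

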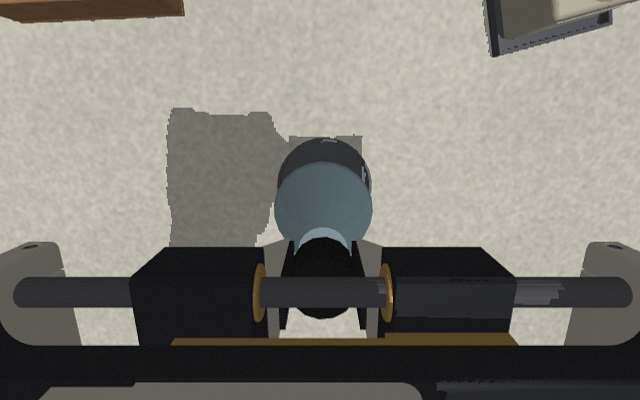

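>>> play_rows(
  rows=[
    [1, 0, -0.3, -10, 0],
    [1, 0, 0, -16, 0],
    [1, 0, 0, -18, 0],
    [1, 0, 0, -16, 0],
    [1, 0, 0, -12, 0],
    [1, 0, 0, -9, 0],
    [1, 0, 0, -5, 0],
    [1, 0, 0, -3, 0],
    [1, 0, 0, -1, 0],
    [1, 0, 0, 0, 0],
  ],
)

```text
time_s: 37.57
eef_pos: [447.7, -97.5, 100.2]
tcp_rot: [2.926, 1.57, -0.197]
ft_force: [0.1, -0.5, -2.5]
gripper_width: 0.319
```

>>> play_rows(
  rows=[
    [1, 0, 0, -1.5, 0],
    [1, 0, 0, -1.5, 0],
    [1, 0, 0, -1, 0],
    [1, 0, 0, -1, 0],
    [1, 0, 0, -0.7, 0],
    [1, 0, 0, 0, 0],
    [1, 0, 0, 0, 0],
    [1, 0, 0, 0, 0],
    [1, 0, 0, 0, 0],
    [1, 0, 0, 0, 0],
  ],
)

```text
time_s: 38.4
eef_pos: [447.4, -97.4, 94.4]
tcp_rot: [1.476, 1.571, -1.648]
ft_force: [-0.6, -0.1, -3.0]
gripper_width: 0.319
```

>>> play_rows(
  rows=[
    [1, 0, 0, -0.5, 0],
    [1, 0, 0, 0, 0],
    [1, 0, 0, 0, 0],
    [1, 0, 0, 0, 0],
    [1, 0, 0, 0, 0],
    [1, 0, 0, 0, 0],
    [1, 0, 0, 0, 0],
    [1, 0, 0, 0, 0],
    [1, 0, 0, 0, 0],
    [1, 0, 0, 0, 0],
  ],
)

```text
time_s: 39.23
eef_pos: [447.5, -97.5, 93.9]
tcp_rot: [2.634, 1.571, -0.489]
ft_force: [0.2, 0.7, 0.2]
gripper_width: 0.321
```

Run:
```python
from h import *
c=snap('wrist','w13.png')
p=status.sense(); print(p['eef_pos'],p['gripper_width'],p['ft_force'])
```

```text
[447.48347458 -97.4815162   93.8703595 ] 0.32249582873796306 [-0.8370214  -1.04831097 -1.19532933]
```

View pics/w13.png

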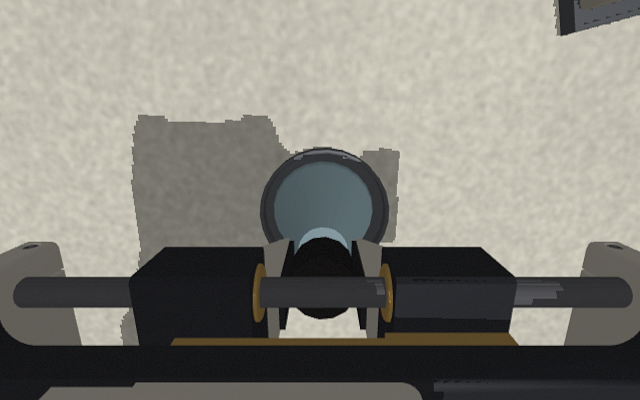

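Flask is centred in the tray ring and partly supported; I'll go a touch lower, release, and back away towards the robot's right, where nothing stands.

>>> play_rows(
  rows=[
    [1, 0, 0, -0.3, 0],
    [1, 0, 0, 0, 0],
    [1, 0, 0, 0, 0],
    [1, 0, 0, 0, 0],
    [1, 0, 0, 0, 0],
    [1, 0, 0, 0, 0],
    [1, 0, 0, 0, 0],
    [1, 0, 0, 0, 0],
    [1, 0, 0, 0, 0],
    [1, 0, 0, 0, 0],
  ],
)

```text
time_s: 40.12
eef_pos: [447.6, -97.6, 93.8]
tcp_rot: [2.693, 1.57, -0.43]
ft_force: [-1.1, -1.8, 5.4]
gripper_width: 0.319
```

>>> play_rows(
  rows=[
    [-0.2, 0, 0, 0, 0],
    [-0.5, 0, 0, 0, 0],
    [-1, 0, 0, 0, 0],
    [-1, 0, 0, 0, 0],
    [-1, 0, 0, 0, 0],
    [-1, 0, 0, 0, 0],
    [-1, 0, 0, 0, 0],
    [-1, 0, 0, 5, 0],
    [-1, 0, 0, 15, 0],
    [-1, 0, 0, 20, 0],
  ],
)

```text
time_s: 40.95
eef_pos: [446.4, -97.3, 133.2]
tcp_rot: [-0.194, 1.568, 2.966]
ft_force: [0.4, 0.5, -0.8]
gripper_width: 0.981
```

>>> play_rows(
  rows=[
    [-1, 0, 0, 25, 0],
    [-1, 0, 0, 25, 0],
    [-1, 0, 0, 25, 0],
    [-1, 0, -10, 25, 0],
    [-1, -5, -30, 0, 0],
    [-1, -10, -35, 0, 0],
    [-1, -20, -35, 0, 0],
    [-1, -20, -35, 0, 0],
    [-1, -20, -35, 0, 0],
    [-1, -20, -35, 0, 0],
  ],
)

```text
time_s: 41.78
eef_pos: [351.2, -313.8, 234.1]
tcp_rot: [2.642, 1.57, -0.481]
ft_force: [0.9, 0.0, -0.3]
gripper_width: 0.998
```

>>> play_rows(
  rows=[
    [-1, -20, -35, 0, 0],
    [-1, -20, -35, 0, 0],
    [-1, -20, -35, 0, 0],
    [-1, -20, -35, 0, 0],
    [-1, -10, -15, 0, 0],
    [-1, 0, 0, 0, 0],
    [-1, 0, 0, 0, 0],
    [-1, 0, 0, 0, 0],
    [-1, 0, 0, 0, 0],
    [-1, 0, 0, 0, 0],
  ],
)

```text
time_s: 42.62
eef_pos: [263.5, -466.3, 233.7]
tcp_rot: [-2.562, 1.57, 0.6]
ft_force: [-0.4, -0.5, -0.2]
gripper_width: 0.997
```

Run:
```python
from h import *
t=snap('top','t14.png'); s=snap('scene','s14.png')
cv2.imwrite('pics/t14z.png',cv2.resize(t['color'][145:265,180:460],None,fx=2.85,fy=2.85,interpolation=cv2.INTER_CUBIC))
cv2.imwrite('pics/s14z.png',cv2.resize(s['color'][75:355,170:480],None,fx=2.1,fy=2.1,interpolation=cv2.INTER_CUBIC))
p=status.sense(); print(p['eef_pos'],p['gripper_width'],p['ft_force'],p['joint_vel'].round(3))
for c in (t,s):
  N,l,st,ce=cv2.connectedComponentsWithStats((c['color'].max(2)<35).astype(np.uint8))
  for k,xy in dict(sq=(602,308.6),rb=(448,294),ob=(619.8,-297.6),fl=(447.4,-97.4)).items():
    q=proj(c,[*xy,113]); i=min(range(1,N),key=lambda i:np.hypot(*(ce[i]-q))+ (1e3 if st[i][4]<60 else 0)); print(k,xy,ray(c,*ce[i],113)[:2].round(1),st[i])
```

```text
[ 263.2560674  -466.68721303  233.71151039] 1.0055402848172925 [0.85303196 0.80694805 0.05987225] [ 0.005  0.003  0.007 -0.003  0.001 -0.     0.001]
sq (602, 308.6) [601.  308.5] [188 168  15  13 138]
rb (448, 294) [448.1 293.4] [191 229  15  12 144]
ob (619.8, -297.6) [ 619.8 -296.2] [425 167  14  12 129]
fl (447.4, -97.4) [448.2 -97.5] [348 232  13  12 122]
sq (602, 308.6) [601.3 307.9] [411 285  17  21 268]
rb (448, 294) [449.1 293.2] [453 230  17  19 238]
ob (619.8, -297.6) [ 619.5 -296.5] [191 126  12  15 142]
fl (447.4, -97.4) [448.5 -97.2] [308 132  11  15 138]
```

View pics/t14z.png

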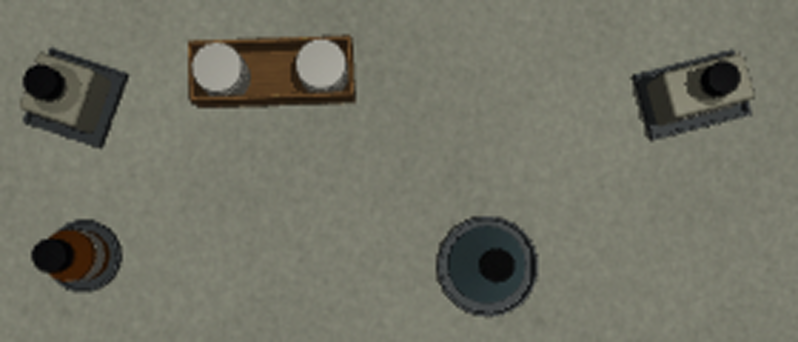

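View pics/s14z.png

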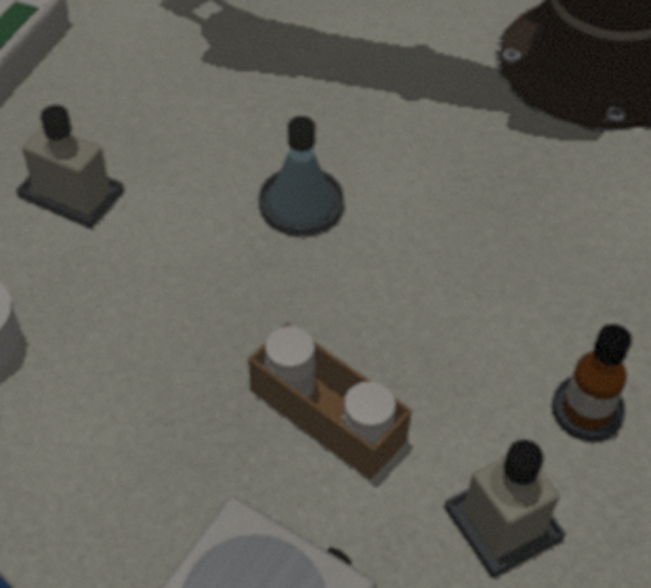

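```bash
python3 -c "
from station import order
print(order.close_job())"
```

```text
the job is handed in; nothing more can be done
None
```

All four containers are standing in their matching trays, released, and the job was handed in at about 42.7 s of the 120 s allowed. I gripped each one by its cap or stopper, lifted it straight up, and lowered it until the wrist force showed light floor contact (readings of about 2 to 6 N upwards) before letting go. The order was square bottle, round amber bottle, oblong bottle, flask.

- **Position:** in both the top and scene views, every cap lies within about 1.5 mm of its tray's measured centre.
- **Fit:** all four look upright and inside their rims in those pictures.
- **Jars:** both white jars still stand in the carton, seen in the top and scene views.
- **Robot:** the arm is about 230 mm above the bench, clear of everything, with the gripper open and no contact force.

No check failed. One early measurement disagreed: the two views of the round bottle's cap differed by about 4 mm because I had not allowed for the carton's 4 mm floor. With that corrected they agreed within 1 mm.

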